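# Dock the test meter and select its battery range

## Robot

A 6-joint arm with a two-finger parallel gripper is mounted at the origin on a cart in front of the work surface, level with it; the furniture and walls round the work are solid. World frame = base frame: x ahead of the robot, y to its left, z up, the work surface at z = 0. Lengths are in mm, angles in rad, forces in N, time in s.
With the tool pointing down it reaches from about 250 to 775 mm from the base axis. Payload 4 kg.
Tool frame: the origin (TCP) lies at the very end of the fingers, on their centre line; the grasp point (between the pads) lies 19 mm behind it; z points along the fingers, y is the line along which they close (so a half turn about z gives the same grasp; the last joint's range is limited). The gripper opens to 94 mm and grips with 3 to 60 N. Pads are 16 mm wide; open, the fingers measure 119 mm over their backs; the gripper's body (75 mm by 177 mm) begins 78 mm behind the grasp point.
Start: joints at [-1.417, 0.087, 1.371, -0, 1.684, -0.103], TCP at [139.689, -531.984, 205.506] pointing down, gripper open.
Joint ranges: [-3.1, 3.1], [-0.76, 2.03], [0.27, 2.55], [-1.08, 4.22], [0.17, 2.65], [-2.57, 2.57]. Speed limits (rad/s): [2.79, 2.79, 3.14, 3.14, 3.14, 3.14].

## Interface

Orientations are given as a rotation vector (axis times angle).
In Python, from station import readout, cams, bot, models gives the robot as it stands.
- The arm moves only by the tool carry_out, never from a script. Its arguments are lists of equal length, an entry for each row: "delta_rot": the turn, a rotation vector about the tool's x, y, z in degrees, a list of three; "travel": the shift along the tool's x, y, z in mm, a list of three; "claw": the finger opening in mm, from 0 to 94. A call has 1 to 5 rows; each row shifts and turns the commanded pose from where the row before left it, along the tool's axes as they then stand; what a row does not reach is not made up. A row lasts 1/12 s, in which the tool goes at most 41.7 mm and 7.16 degrees, less where a joint would pass 70% of its speed; a pose out of reach is approached as far as the arm can. A call is refused whole if a number of a shift passes 41.7 or a number of a turn 7.16, either way. A call with a gripper value outside its range is refused whole. The fingers move at their own pace and stop on an object; the grip force is fixed at half the most. Time passes only in rows, so rows that do not move let the fingers close. It gives the time, the measured TCP pose, the force and the opening at its end, in the units of the state.
- readout.sense(): the state, without advancing time (a new reading comes with each control period).
- cams.snapshot(name): name is "side" or "top" or "wrist"; returns (picture, depth): 480x640x3 uint8, blue, green, red; 480x640 float32, mm along the optical axis (not along the pixel's ray), 0 where there is no reading.
- cams.get_calibration(name): a dict with "mtx" (3x3 intrinsics, pixels), "rvec" (rotation vector, rad) and "tvec" (3), from world to camera coordinates, as OpenCV has them. Camera axes: x right, y down, z forward; pixel columns grow to the right and rows downward; lengths in mm; the calibration is good to about 2 mm. A picture is of the moment at which its call begins: read the wrist's pose just before it. get_calibration takes no time and is no camera call; for the wrist camera it gives the pose at the moment of the call.
- bot.finish_job(): hands the job in, once; it reports no verdict.
Trained networks look in the newest picture that a camera, given by its name, has taken for a name from the list of things; names that differ only in an ending like _2 or _b are one class to them, and where a whole thing is asked for, a point or a joint stands for the part that bears it (a point fixed in the world has none). Each returns a list of dicts, best first, with "confidence" (0 to 1); they miss things now and then, are a little off and sometimes report something else, mostly with a low value. They report only what shows in the picture. A call takes as long as a camera call.
- models.look_for(name, camera): "pixel" ([row, column] in pixels, amid what is visible of it).
- models.spot_point(name, camera): "pixel" ([row, column] in pixels: a listed point, or the origin of a listed thing).
The state is a dict: "time_s": time; "joint_positions": joint angles; "joint_vel": joint speeds; "effort": joint torques, N m; "tool_pos": TCP position; "tool_rot": TCP orientation; "wrist_force": force on the tool from outside, world axes, zero at the start; "ft_torque": the same for the moment, N m; "opening": finger opening in mm.
Only numpy, scipy, OpenCV 4.12 (cv2) and the standard library are available. Lean on these libraries where they do the work, as an engineer would, in place of code of your own. Each camera call takes 0.05 s, during which the arm holds its last target. There are 200 camera calls.

## Task

Set the orange test meter into the grey bench holder, flat on its back with its display end at the holder's green strip; do not drop it. Let go of it there, then take it by its dial and turn the pointer clockwise to the yellow mark, where it clicks in, without running it on to the red mark. Leave the other things on the bench where they are.

Things in the scene. Friction and masses are not known exactly. Their poses are not given: they have to be found in the camera images.
- meter: hand-held test meter, orange case, lying on its back: 150 mm long (x) x 60 wide (y) x 34 thick (z), 0.4 kg, loose. Origin: centre of its underside; +x points to its display end, z up. Black face: green display at the +x end, three round sockets at the -x end, grey dial between. Can be taken across its width near x = 0; the dial, between the fingers, tops out 59 mm above the underside.
- meter_head (a point): middle of the meter's display end: 75 mm along +x from the meter's origin, 17 mm above its underside
- dial (a joint): angle of the selector dial, rad; 0: pointer towards the display end (meter +x); grows clockwise seen from above. Four coloured dots on the face are its click positions: white -1.35, blue -0.45, yellow +0.45, red +1.35. A detent pulls it to the nearest, tipping over at about -0.9, 0, +0.9 (needs about 0.06 N m). Stops at +-1.6. Starts at white or blue.
- dial_grip (a point): on the dial's axis (15 mm from the meter's origin towards -x), 49 mm above the meter's underside, mid-height of the bar grip; turns with the dial: x along the bar to the pointer end, y across it, z up. Bar 38 mm long, 10 wide, 39 to 59 mm above the underside, on a flat disc of 41 mm diameter; take it across the 10 mm with the fingertips above the disc (over 39 mm).
- dial_pointer (a point): pointer end of the bar grip (white line on it), 19 mm from dial_grip along the bar
- holder_floor (a point): centre of the top of the holder's base board, 6 mm above the bench, where the meter's underside rests. Fixed grey board 196 mm (x) x 86 (y) with a 5 mm thick aluminium bracket 16 mm high at each corner; clear room between them 156 x 66 mm. Brackets run 30 mm along the long sides (middle 106 mm open for fingers). +x points to the end with the green strip.
- battery_pack: black cordless-tool battery, 113x76x60 mm, bystander; origin at the centre of its underside
- screwdriver: blue-handled screwdriver, 214 mm long, 23 mm thick, lying on the bench, bystander; origin at the centre of its underside
- drink_can: drink can, 66 mm diameter, 115 mm tall, bystander; origin at the centre of its underside
- tape_measure: yellow tape measure, 41x89x65 mm, bystander; origin at the centre of its underside
- screw_jar: jar of screws with red lid, 61 mm diameter, 85 mm tall, bystander; origin at the centre of its underside

How it is judged (in metres and radians):
On the way, in this order (a step that is already met when the one before it is completed fails the run):
1. the meter lies seated in the holder, display end at the green strip, and has been let go of, the dial not yet at yellow (horizontal distance between meter and holder_floor below 0.008 m and z of meter in the frame of holder_floor below 0.004 m and x of meter_head in the frame of holder_floor above 0.06 m and angle between meter's own z axis and vertical below 0.06 rad and contact force between the fingers and meter below 0.1 N and value of joint dial below 0.3 rad), for 0.2 s.
2. the dial is at the yellow mark with the meter in the holder (horizontal distance between meter and holder_floor below 0.008 m and z of meter in the frame of holder_floor below 0.004 m and x of meter_head in the frame of holder_floor above 0.06 m and angle between meter's own z axis and vertical below 0.06 rad and value of joint dial between 0.3 and 0.6 rad), for 0.2 s.
At the end, for the whole second after the job is handed in: The meter rests on the holder's floor between the brackets (centre within 8 mm, underside within 4 mm of the floor, tilt under 0.06 rad), display end at the green strip; the dial stands still at the yellow mark (0.3 to 0.6 rad); the meter is released and at rest (all of step 2 and contact force between the fingers and meter below 0.1 N and linear speed of meter below 0.02 m/s and velocity of joint dial between -0.1 and 0.1 rad/s); the robot touches nothing.
It fails at once if the dial is run on past yellow to red (past 0.95 rad) (value of joint dial above 0.95 rad).
It fails at once if the meter is dropped: let go of with its underside more than 45 mm above the bench (height (world z) of meter above 0.045 m and contact force between the fingers and meter below 0.05 N).
It fails at once if a bystander is moved by more than 30 mm (distance of any of battery_pack, screwdriver, drink_can, tape_measure, screw_jar from where it was at the start of the episode above 0.03 m).
It also fails if it takes over 70 s, if anything falls off the work surface, if the arm or the gripper's body presses on something with over 40 N, if the wrist force passes 120 N, or if a joint passes its speed limit or range.

## Working session

There is one attempt and no reset: what is moved stays moved. The work goes in short steps, Python scripts to look and compute and a tool call to move; the robot and the scene stay as the last step left them, time stands still between calls to the robot, and variables do not carry over. Pictures are saved under pics/ and viewed, on a budget of 10 in all, crops included, one or two more only if the job needs it, and the job is handed in when it is done.

Besides the shell and the picture viewer there is one more tool, called after ">>>" as name(argument=value, ...) on one line, values as JSON. carry_out: Moves the arm, as the interface text tells. Its arguments: {"type":"object","properties":{"delta_rot":{"type":"array"},"travel":{"type":"array"},"claw":{"type":"array"}},"required":["delta_rot","travel","claw"]}

```bash
mkdir -p pics; ls
cat > h.py <<'E'
import numpy as np, cv2
from station import readout, cams, bot, models
def cal(c):
    k=cams.get_calibration(c); R=cv2.Rodrigues(np.array(k["rvec"],float))[0]
    return np.array(k["mtx"],float),R,np.array(k["tvec"],float).ravel()
def onz(c,px,z):  # pixel [row,col] -> world at height z
    K,R,t=cal(c); d=R.T@np.linalg.inv(K)@[px[1],px[0],1]; o=-R.T@t
    return o+d*(z-o[2])/d[2]
def deproj(c,px,dep):
    K,R,t=cal(c); r,q=int(round(px[0])),int(round(px[1]))
    z=np.median(dep[r-1:r+2,q-1:q+2]); return R.T@(np.linalg.inv(K)@[px[1],px[0],1]*z-t)
def cloud(c,dep):
    K,R,t=cal(c); v,u=np.mgrid[:480,:640]
    p=np.stack([u,v,np.ones_like(u)],-1)@np.linalg.inv(K).T*dep[...,None]
    return (p-t)@R
E
python3 - <<'E'
from h import *
np.set_printoptions(precision=1,suppress=True)
ims=[]
for c in["top","side"]:
    im,d=cams.snapshot(c); cv2.imwrite(f"pics/{c}0.png",im); np.save(f"pics/{c}0.npy",d)
    for n in["meter","meter_head","dial_grip","dial_pointer","holder_floor","battery_pack","screwdriver","drink_can","tape_measure","screw_jar"]:
        r=models.spot_point(n,c)
        for q in r[:2]: print(c,n,np.array(q["pixel"]),round(q["confidence"],2),deproj(c,q["pixel"],d))
s=readout.sense();print(s)
E
```

```text
pics
top meter [258.8 423.6] 0.85 [ 517.3 -228.4   40.9]
top meter_head [232.  415.8] 0.64 [ 582.9 -212.5   35. ]
top dial_grip [264.4 428.8] 0.63 [ 502.7 -237.2   59.9]
top dial_pointer [265.1 418.3] 0.62 [ 502.2 -214.8   44.4]
top holder_floor [272.  240.9] 0.69 [493.  218.1   5.8]
top battery_pack [220.8 324. ] 0.76 [610.5   8.9  59.7]
top screwdriver [292.  334.1] 0.94 [440.8 -12.5  11.4]
top drink_can [203.9 201.4] 0.9 [648.4 292.6 106.6]
top tape_measure [282.6 501. ] 0.97 [ 457.8 -403.7   61.2]
top screw_jar [273.2 156.4] 0.89 [489.5 402.1  86.6]
top screw_jar [217.4 327.2] 0.26 [618.3   1.1  61.4]
side meter [316.4 302. ] 0.69 [ 526.1 -242.6   34.3]
side meter_head [316.5 303. ] 0.66 [ 529.  -241.6   31.3]
side meter_head [308.8 323.1] 0.6 [ 589.9 -218.7   29.5]
side dial_grip [311.7 293.5] 0.52 [ 501.6 -238.5   59. ]
side dial_pointer [307.8 294.9] 0.67 [ 506.3 -223.    52.7]
side holder_floor [198.9 283.5] 0.66 [485.7 222.6   4. ]
side holder_floor [177.  333.9] 0.43 [664.7 286.5  35.6]
side battery_pack [245.3 331. ] 0.96 [628.6 -14.7  59.8]
side battery_pack [311.5 293.3] 0.22 [ 501.1 -237.3   58.1]
side screwdriver [258.4 272.2] 0.81 [442.2 -23.5  11.3]
side drink_can [174.6 334.9] 0.64 [667.4 285.9  48.8]
side drink_can [318.4 301.5] 0.36 [ 524.3 -248.9   34.2]
side tape_measure [383.1 281.4] 0.95 [ 460.4 -443.3   48.1]
side screw_jar [159.8 281.7] 0.78 [484.9 403.    6.6]
{'time_s': 1.1, 'joint_positions': array([-1.4,  0.1,  1.4,  0. ,  1.7, -0.1]), 'joint_vel': array([ 0.,  0., -0., -0.,  0., -0.]), 'effort': array([ -0. , -34. , -30.3,   0.1,   0. ,   0. ]), 'tool_pos': array([ 139.7, -532. ,  205.5]), 'tool_rot': array([3.1, 0.4, 0. ]), 'wrist_force': array([ 0. , -0.5, -0.3]), 'ft_torque': array([0. , 0. , 0.1]), 'opening': 94.11144997941686}
```

View pics/top0.png

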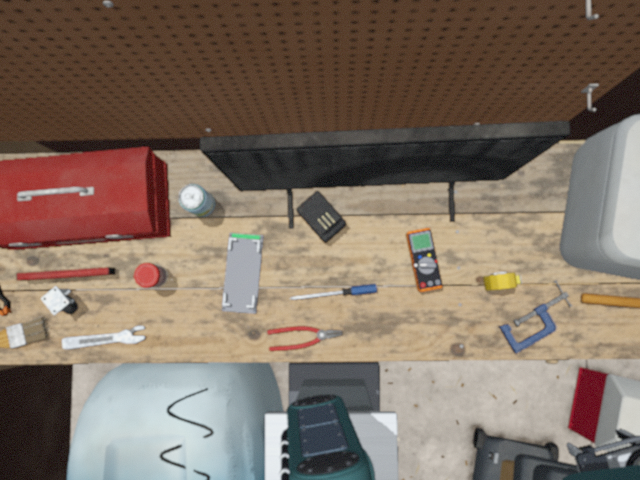

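The top view shows the meter at about (259,424) with its display up-image (+x), and the empty holder at (272,241) with its green strip at row 237. The jar, screwdriver and battery are clear of both. Next I'll fit the outlines.

Run:
```python
from h import *
np.set_printoptions(precision=2,suppress=True)
for c in["top","side"]:
    d=np.load(f"pics/{c}0.npy"); P=cloud(c,d); z=P[...,2]
    for n,ctr,lo,hi,r in[("meter",(515,-228),22,70,95),("brackets",(490,220),14,32,130),("board",(490,220),3.5,30,130)]:
        m=(d>0)&(z>lo)&(z<hi)&(np.hypot(P[...,0]-ctr[0],P[...,1]-ctr[1])<r)
        lab,k,st,_=cv2.connectedComponentsWithStats(m.astype(np.uint8))[0:4] if 0 else (0,0,0,0)
        q=P[m][:,:2].astype(np.float32); print(c,n,m.sum(),cv2.minAreaRect(q),np.median(P[m][:,2]))
    m=(np.abs(P[...,0]-440)<60)&(np.abs(P[...,1]-100)<40)
    print("bench z",np.median(z[m]),z[m].std())
```

```text
top meter 1549 ((517.869384765625, -230.66891479492188), (149.85372924804688, 61.01248550415039), 10.388189315795898) 36.13967344350181
top brackets 168 ((498.53363037109375, 213.38290405273438), (80.72952270507812, 175.33642578125), 84.30921173095703) 21.678249634232948
top board 3093 ((489.4637451171875, 221.44158935546875), (255.56967163085938, 253.76524353027344), 77.6264419555664) 6.3509168203521345
bench z 0.24071678327775828 103.9659349885558
side meter 997 ((518.2367553710938, -234.6695098876953), (150.19093322753906, 62.65217971801758), 10.451991081237793) 34.83122826131567
side brackets 110 ((494.4251708984375, 214.57778930664062), (86.23011016845703, 183.7474365234375), 83.6811294555664) 19.198445891543948
side board 1254 ((487.35369873046875, 221.3336944580078), (254.56671142578125, 249.41722106933594), 85.99335479736328) 6.697832486484103
bench z -0.48849740211501114 130.32690553459435
```

```bash
cat >> h.py <<'E'
from scipy.spatial.transform import Rotation as Ro
def yaw(s): # world angle of tool x axis, deg
    x=Ro.from_rotvec(s["tool_rot"]).as_matrix()[:,0]; return np.degrees(np.arctan2(x[1],x[0]))
def plan(p,yx,N):
    """tool-frame rows to TCP p, pointing down, tool x at yaw yx (deg, mod 180)"""
    s=readout.sense(); p0=np.array(s["tool_pos"]); R0=Ro.from_rotvec(s["tool_rot"])
    dy=(yx-yaw(s)+90)%180-90; a=yaw(s)+dy
    c,sn=np.cos(np.radians(a)),np.sin(np.radians(a))
    R1=Ro.from_matrix(np.array([[c,sn,0],[sn,-c,0],[0,0,-1.]]))
    rv=(R0.inv()*R1).as_rotvec()
    print("t",round(s["time_s"],2),"pos",p0.round(1),"yaw",round(yaw(s),1),"tilt",np.round(np.degrees(np.arccos(-R0.as_matrix()[2,2])),2),"open",round(s["opening"],1),"F",np.round(s["wrist_force"],1),"j6",np.round(s["joint_positions"],2))
    print("turn/row",np.degrees(rv/N).round(2))
    for i in range(N):
        R=R0*Ro.from_rotvec(rv*i/N); print(i,R.inv().apply((np.array(p)-p0)/N).round(1))
E
python3 - <<'E'
from h import *
plan([460,-245,205],10.4,12)
K,R,t=cal("wrist"); print(-R.T@t, R[2])
E
```

```text
t 1.1 pos [ 139.7 -532.   205.5] yaw 14.7 tilt 0.0 open 94.1 F [ 0.  -0.5 -0.3] j6 [-1.42  0.09  1.37  0.    1.68 -0.1 ]
turn/row [ 0.   -0.    0.36]
0 [ 31.9 -16.3   0. ]
1 [ 31.8 -16.5   0. ]
2 [ 31.7 -16.7   0. ]
3 [ 31.6 -16.9   0. ]
4 [ 31.5 -17.1   0. ]
5 [ 31.4 -17.3   0. ]
6 [ 31.3 -17.5   0. ]
7 [ 31.1 -17.7   0. ]
8 [ 31.  -17.9   0. ]
9 [ 30.9 -18.1   0. ]
10 [ 30.8 -18.3   0. ]
11 [ 30.7 -18.5   0. ]
[ 210.75411486 -512.60381648  384.5009296 ] [-0.24497778 -0.06489408 -0.96735446]
```

>>> carry_out(delta_rot=[[0,0,0.4],[0,0,0.4],[0,0,0.4],[0,0,0.4],[0,0,0.4]], travel=[[32,-16,0],[32,-16.5,0],[32,-16.5,0],[31.5,-17,0],[31.5,-17,0]], claw=[94,94,94,94,94])

```text
time_s: 1.52
tool_pos: [275.0, -412.0, 205.6]
tool_rot: [3.122, 0.346, 0.0]
wrist_force: [1.2, -0.8, 0.3]
opening: 93.7
```

>>> carry_out(delta_rot=[[0,0,0.4],[0,0,0.4],[0,0,0.4],[0,0,0.4],[0,0,0.4]], travel=[[31.5,-17.5,0],[31,-17.5,0],[31,-18,0],[31,-18,0],[31,-18,0]], claw=[94,94,94,94,94])

```text
time_s: 1.93
tool_pos: [408.9, -292.6, 205.7]
tool_rot: [3.127, 0.293, 0.001]
wrist_force: [0.4, -1.4, 0.6]
opening: 93.9
```

>>> carry_out(delta_rot=[[0,0,0.3],[0,0,0],[0,0,0],[0,0,0]], travel=[[31,-18,0],[31,-18,0],[0,0,0],[0,0,0]], claw=[94,94,94,94])

```text
time_s: 2.27
tool_pos: [463.1, -246.0, 205.3]
tool_rot: [3.128, 0.291, -0.001]
wrist_force: [0.1, -0.2, -1.1]
opening: 94.1
```

```bash
cat > look.py <<'E'
from h import *
import sys
def meter(tag):
    P=None; im,d=cams.snapshot("wrist"); cv2.imwrite(f"pics/{tag}.png",im); P=cloud("wrist",d)
    for n in["meter","meter_head","dial_grip","dial_pointer"]:
        for q in models.spot_point(n,"wrist")[:1]: print(n,np.round(q["pixel"],0),round(q["confidence"],2),deproj("wrist",q["pixel"],d).round(1))
    return im,d,P
E
python3 - <<'E'
from look import *
im,d,P=meter("w1"); z=P[...,2]
m=(d>0)&(z>24)&(z<70)&(np.hypot(P[...,0]-515,P[...,1]+230)<95)
r=cv2.minAreaRect(P[m][:,:2].astype(np.float32)); print(m.sum(),r, np.median(P[m][:,2]))
m=(d>0)&(z>50)&(z<70)&(np.hypot(P[...,0]-503,P[...,1]+235)<30)
print("bar",cv2.minAreaRect(P[m][:,:2].astype(np.float32)))
plan([518,-231,60],10.4,5)
E
```

```text
meter_head [ 91. 314.] 0.63 [ 586.3 -219.9   32.9]
dial_grip [184. 317.] 0.85 [ 503.8 -238.4   58.9]
dial_pointer [181. 297.] 0.89 [ 502.8 -219.    58.9]
8958 ((517.3600463867188, -233.85853576660156), (149.6106414794922, 60.204219818115234), 10.066469192504883) 35.484355597062304
bar ((502.65185546875, -236.05137634277344), (38.60134506225586, 10.174148559570312), 87.94577026367188)
t 2.52 pos [ 461.4 -248.3  205.6] yaw 10.3 tilt 0.02 open 93.9 F [-0.4  0.8 -0.4] j6 [-0.6   0.03  1.43 -0.    1.68  0.79]
turn/row [ 0.    0.   -0.02]
0 [11.8 -1.4 29.1]
1 [11.8 -1.4 29.1]
2 [11.8 -1.4 29.1]
3 [11.8 -1.4 29.1]
4 [11.8 -1.4 29.1]
```

View pics/w1.png

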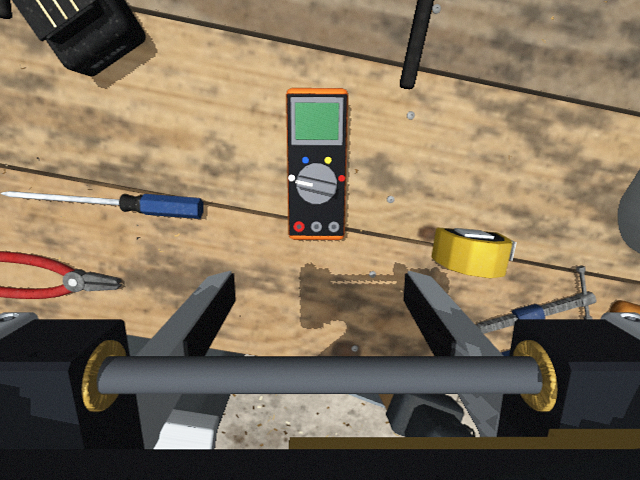

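The wrist view shows the pointer at the white dot (left), the meter display at (120,318) and the dial at (184,317). The depth rectangle is 149.6x60.2 mm and agrees with the given size. Grasp next.

>>> carry_out(delta_rot=[[0,0,0],[0,0,0],[0,0,0],[0,0,0],[0,0,0]], travel=[[11.6,-0.9,28],[11.6,-0.9,29],[11.6,-0.9,29],[11.5,-0.9,29],[11.5,-0.9,28]], claw=[94,94,94,94,94])

```text
time_s: 2.93
tool_pos: [517.8, -233.4, 61.3]
tool_rot: [3.129, 0.281, 0.0]
wrist_force: [0.8, 1.0, -0.3]
opening: 94.2
```

>>> carry_out(delta_rot=[[0,0,0],[0,0,0],[0,0,0],[0,0,0],[0,0,0]], travel=[[0,0,20],[0,0,15],[0,0,10],[0,0,0],[0,0,0]], claw=[94,94,94,94,94])

```text
time_s: 3.35
tool_pos: [517.8, -233.1, 17.6]
tool_rot: [3.129, 0.283, -0.0]
wrist_force: [-0.1, 0.7, 1.6]
opening: 93.9
```

Run:
```python
from h import *
plan([517.5,-233.9,5],10.1,1)
```

```text
t 3.35 pos [ 517.8 -233.1   17.6] yaw 10.3 tilt 0.01 open 93.9 F [-0.1  0.7  1.6] j6 [-0.52  0.24  1.58 -0.    1.32  0.87]
turn/row [-0.    0.01  0.24]
0 [-0.5  0.8 12.6]
```

>>> carry_out(delta_rot=[[0,0,0.2],[0,0,0],[0,0,0],[0,0,0],[0,0,0]], travel=[[0,0.8,6],[0,0,6],[0,0,0],[0,0,0],[0,0,0]], claw=[94,94,94,50,50])

```text
time_s: 3.77
tool_pos: [518.6, -233.3, 5.9]
tool_rot: [3.129, 0.28, 0.001]
wrist_force: [0.3, -0.8, 0.6]
opening: 84.1
```

>>> carry_out(delta_rot=[[0,0,0],[0,0,0],[0,0,0],[0,0,0],[0,0,0]], travel=[[0,0,0],[0,0,0],[0,0,0],[0,0,0],[0,0,0]], claw=[50,50,50,50,50])

```text
time_s: 4.18
tool_pos: [518.5, -233.0, 5.7]
tool_rot: [-3.129, -0.28, -0.0]
wrist_force: [-1.3, 0.9, 0.9]
opening: 59.7
```

>>> carry_out(delta_rot=[[0,0,0],[0,0,0],[0,0,0],[0,0,0],[0,0,0]], travel=[[0,0,0],[0,0,-10],[0,0,-20],[0,0,-30],[0,0,-30]], claw=[40,40,40,40,40])

```text
time_s: 4.6
tool_pos: [516.6, -232.3, 94.3]
tool_rot: [-3.126, -0.279, 0.007]
wrist_force: [1.2, 0.1, -4.4]
opening: 59.5
```

>>> carry_out(delta_rot=[[0,0,0],[0,0,0],[0,0,0],[0,0,0]], travel=[[0,0,-30],[0,0,-20],[0,0,0],[0,0,0]], claw=[40,40,40,40])

```text
time_s: 4.93
tool_pos: [518.6, -233.4, 146.1]
tool_rot: [3.128, 0.279, 0.002]
wrist_force: [0.3, 0.3, -5.7]
opening: 60.1
```

Run:
```python
from h import *
plan([430,200,150],-6,12)
# held meter relative to tool, seen from wrist
im,d=cams.snapshot("wrist"); cv2.imwrite("pics/w2.png",im)
P=cloud("wrist",d); s=readout.sense(); T=Ro.from_rotvec(s["tool_rot"]); Q=(P-s["tool_pos"])@T.as_matrix()
m=(d>0)&(np.abs(Q[...,0])<100)&(np.abs(Q[...,1])<29)&(Q[...,2]>-40)&(Q[...,2]<-20)
q=Q[m]; print(len(q), q.min(0),q.max(0), cv2.minAreaRect(q[:,:2].astype(np.float32)))
m&=(Q[...,0]>30); A=np.c_[Q[m][:,:2],np.ones(m.sum())]; print("face plane z=ax+by+c",np.linalg.lstsq(A,Q[m][:,2],rcond=None)[0])
```

```text
t 4.93 pos [ 518.6 -233.4  146.1] yaw 10.2 tilt 0.1 open 60.1 F [ 0.3  0.3 -5.7] j6 [-0.52  0.15  1.42 -0.    1.57  0.87]
turn/row [ 0.01 -0.01  1.35]
0 [ -0.9 -36.9  -0.4]
1 [ -1.7 -36.8  -0.4]
2 [ -2.6 -36.8  -0.4]
3 [ -3.5 -36.7  -0.4]
4 [ -4.3 -36.6  -0.4]
5 [ -5.2 -36.5  -0.4]
6 [ -6.1 -36.4  -0.4]
7 [ -6.9 -36.2  -0.3]
8 [ -7.8 -36.   -0.3]
9 [ -8.6 -35.8  -0.3]
10 [ -9.5 -35.6  -0.3]
11 [-10.3 -35.4  -0.3]
29076 [-74.02250564 -28.99781599 -39.99787511] [ 74.57202301  28.99020462 -21.50539384] ((0.27455902099609375, -0.0016765594482421875), (57.975677490234375, 148.60548400878906), 89.9867935180664)
face plane z=ax+by+c [ 7.87308782e-02 -2.50104904e-04 -3.38593367e+01]
```

Run:
```python
from h import *
d=cams.snapshot("wrist")[1]
P=cloud("wrist",d); s=readout.sense(); T=Ro.from_rotvec(s["tool_rot"]); Q=(P-s["tool_pos"])@T.as_matrix()
for a,b in[(-72,-60),(-55,-42),(12,25),(60,66),(70,74)]:
    m=(d>0)&(Q[...,0]>a)&(Q[...,0]<b)&(np.abs(Q[...,1])<26)&(Q[...,2]>-55)&(Q[...,2]<-10); print(a,b,m.sum(),np.percentile(Q[m][:,2],[10,50,90]).round(1))
plan([345,215,150],-6,13)
```

```text
-72 -60 1476 [-30.2 -29.3 -27.7]
-55 -42 1604 [-30.1 -29.4 -28.6]
12 25 2939 [-30.3 -29.4 -28.6]
60 66 1813 [-30.8 -30.  -29.1]
70 74 1113 [-27.8 -26.6 -25. ]
t 5.03 pos [ 517.  -232.4  142.7] yaw 10.2 tilt 0.28 open 59.9 F [-0.4  0.6 -5.2] j6 [-0.52  0.15  1.43 -0.    1.57  0.87]
turn/row [-0.01  0.02  1.25]
0 [ -6.9 -36.2  -0.4]
1 [ -7.7 -36.1  -0.4]
2 [ -8.5 -35.9  -0.4]
3 [ -9.3 -35.7  -0.5]
4 [-10.  -35.5  -0.5]
5 [-10.8 -35.3  -0.5]
6 [-11.6 -35.   -0.5]
7 [-12.3 -34.7  -0.5]
8 [-13.1 -34.5  -0.5]
9 [-13.8 -34.2  -0.5]
10 [-14.6 -33.9  -0.5]
11 [-15.3 -33.5  -0.5]
12 [-16.  -33.2  -0.5]
```

The meter is held flat and centred, so I'll carry it towards the holder.

>>> carry_out(delta_rot=[[0,0,1.2],[0,0,1.2],[0,0,1.2],[0,0,1.2],[0,0,1.2]], travel=[[-7,-25,-1],[-8,-36,-1],[-8.5,-36,-1],[-9,-36,-1],[-10,-35.5,-1]], claw=[40,40,40,40,40])

```text
time_s: 5.45
tool_pos: [451.3, -70.1, 147.2]
tool_rot: [-3.138, -0.112, 0.009]
wrist_force: [1.4, 1.1, -4.9]
opening: 59.8
```

>>> carry_out(delta_rot=[[0,0,1.2],[0,0,1.2],[0,0,1.3],[0,0,1.3],[0,0,1.3]], travel=[[-11,-35,0],[-11.5,-35,0],[-12,-35,0],[-13,-34.5,0],[-14,-34,0]], claw=[40,40,40,40,40])

```text
time_s: 5.87
tool_pos: [384.4, 100.9, 147.7]
tool_rot: [3.14, -0.06, -0.008]
wrist_force: [1.2, 0.4, -4.1]
opening: 59.7
```

>>> carry_out(delta_rot=[[0,0,1.3],[0,0,1.3],[0,0,1.3],[0,0,0],[0,0,0]], travel=[[-14.5,-34,0],[-15,-33,0],[-16,-30,0],[0,-10,0],[0,0,0]], claw=[40,40,40,40,40])

```text
time_s: 6.28
tool_pos: [346.4, 210.8, 148.0]
tool_rot: [3.136, -0.156, -0.006]
wrist_force: [0.6, 0.2, -4.3]
opening: 60.0
```

Run:
```python
from h import *
im,d=cams.snapshot("wrist"); cv2.imwrite("pics/w3.png",im); P=cloud("wrist",d); np.save("pics/P3.npy",P)
for q in models.spot_point("holder_floor","wrist")[:2]: print(q,deproj("wrist",q["pixel"],d))
plan([492,218,100],-6,6)
```

```text
{'pixel': [62.5, 297.4], 'confidence': 0.57} [493.50427542 211.78250951   6.43087403]
t 6.38 pos [347.5 208.5 148.6] yaw -5.9 tilt 0.23 open 59.8 F [-0.1  0.4 -5.2] j6 [ 0.4  -0.22  1.77 -0.    1.59  2.08]
turn/row [0.03 0.03 0.01]
0 [23.8 -4.1  8. ]
1 [23.8 -4.1  8. ]
2 [23.8 -4.1  8.1]
3 [23.8 -4.1  8.1]
4 [23.8 -4.1  8.1]
5 [23.8 -4.1  8.1]
```

View pics/w3.png

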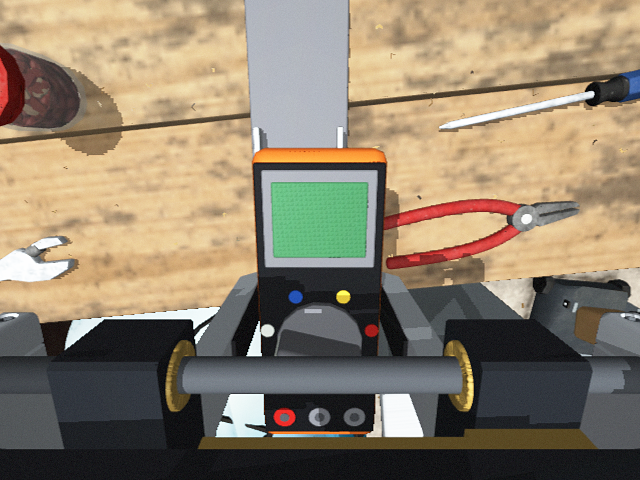

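The holder's far end is cut off in this view (the board shows in columns 247–350 above row 150), so I'll raise the arm to see all of it.

>>> carry_out(delta_rot=[[0,0,0],[0,0,0],[0,0,0],[0,0,0],[0,0,0]], travel=[[0,0,-25],[0,0,-35],[0,0,-35],[0,0,-35],[0,0,-20]], claw=[40,40,40,40,40])

```text
time_s: 6.8
tool_pos: [349.8, 207.8, 304.0]
tool_rot: [-3.136, 0.169, -0.007]
wrist_force: [0.9, 0.5, -4.1]
opening: 59.9
```

>>> carry_out(delta_rot=[[0,0,0],[0,0,0],[0,0,0]], travel=[[0,0,-5],[0,0,0],[0,0,0]], claw=[40,40,40])

```text
time_s: 7.05
tool_pos: [348.2, 208.2, 303.5]
tool_rot: [3.135, -0.167, -0.004]
wrist_force: [-0.1, -0.1, -4.9]
opening: 60.1
```

Run:
```python
from h import *
im,d=cams.snapshot("wrist"); cv2.imwrite("pics/w4.png",im); P=cloud("wrist",d); np.savez("pics/w4.npz",P=P,d=d,im=im)
for q in models.spot_point("holder_floor","wrist")[:2]: print(q,deproj("wrist",q["pixel"],d))
def fit(P,im,d,c):
    z=P[...,2]; hsv=cv2.cvtColor(im,cv2.COLOR_BGR2HSV)
    near=(d>0)&(np.abs(P[...,0]-492)<125)&(np.abs(P[...,1]-218)<75)
    b=near&(hsv[...,1]<60)&(hsv[...,2]>90)&(z>2)&(z<12)
    n,l,st,_=cv2.connectedComponentsWithStats(b.astype(np.uint8)); b=l==1+np.argmax(st[1:,4])
    print(c,"board",b.sum(),cv2.minAreaRect(P[b][:,:2].astype(np.float32)))
    k=near&(z>15)&(z<26); q=P[k]
    print("brackets",k.sum(),cv2.minAreaRect(q[:,:2].astype(np.float32)))
    g=near&(hsv[...,0]>45)&(hsv[...,0]<80)&(hsv[...,1]>120)&(z<12)
    print("green",g.sum(),P[g].mean(0),cv2.minAreaRect(P[g][:,:2].astype(np.float32)) if g.any() else 0)
fit(P,im,d,"wrist")
im,d=cams.snapshot("top"); fit(cloud("top",d),im,d,"top")
plan([492,218,100],-6,6)
```

```text
{'pixel': [90.1, 301.5], 'confidence': 0.67} [495.83921927 214.92091531   4.45066746]
wrist board 8265 ((507.5782165527344, 213.1430206298828), (84.94921112060547, 164.680419921875), 84.56121826171875)
brackets 485 ((500.23187255859375, 213.8219451904297), (75.8860092163086, 149.82708740234375), 84.44778442382812)
green 516 [582.15651879 206.38614853   6.52517487] ((581.9432983398438, 206.32554626464844), (70.54823303222656, 10.58016586303711), 84.48590850830078)
top board 2190 ((494.1380310058594, 214.50244140625), (93.44465637207031, 201.5481414794922), 84.9010238647461)
brackets 151 ((499.1335754394531, 215.17623901367188), (77.3644790649414, 175.7347412109375), 84.25260162353516)
green 53 [582.23346619 206.50788238   7.92931782] ((582.696044921875, 206.3582000732422), (62.848148345947266, 5.81505012512207), 85.28772735595703)
t 7.2 pos [347.6 208.6 302.8] yaw -6.0 tilt 0.29 open 59.7 F [ 0.  -0.7 -4.3] j6 [ 0.4  -0.23  1.48 -0.    1.9   2.08]
turn/row [ 0.02  0.04 -0.  ]
0 [23.9 -4.2 33.7]
1 [23.9 -4.2 33.7]
2 [23.9 -4.1 33.7]
3 [23.8 -4.1 33.7]
4 [23.8 -4.1 33.8]
5 [23.8 -4.1 33.8]
```

View pics/w4.png

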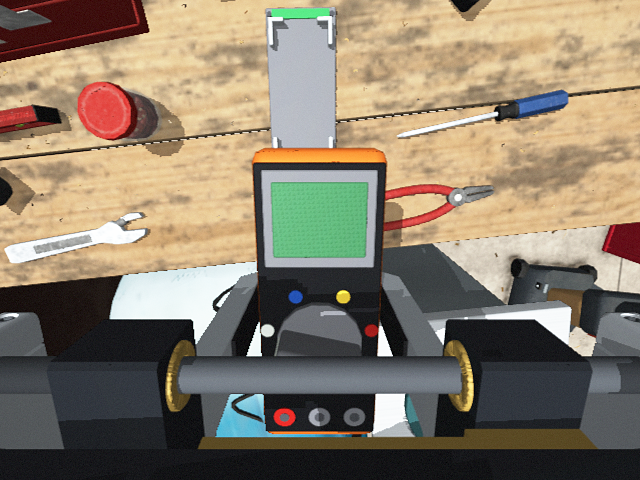

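All of the holder shows except its near end: the green strip is at (14,302) and the far brackets are at about (30,302). Fitting the board and brackets puts the holder centre at about (492.3, 214.6), yaw -5.5°. I'll hover over it next.

Run:
```python
from h import *
plan([492,214.6,60],-5.5,8)
```

```text
t 7.2 pos [347.6 208.6 302.8] yaw -6.0 tilt 0.29 open 59.7 F [ 0.  -0.7 -4.3] j6 [ 0.4  -0.23  1.48 -0.    1.9   2.08]
turn/row [ 0.02  0.03 -0.07]
0 [18.  -2.7 30.3]
1 [18.  -2.7 30.3]
2 [18.  -2.7 30.3]
3 [18.  -2.6 30.3]
4 [17.9 -2.6 30.3]
5 [17.9 -2.6 30.3]
6 [17.9 -2.5 30.3]
7 [17.9 -2.5 30.3]
```

>>> carry_out(delta_rot=[[0,0,-0.1],[0,0,-0.1],[0,0,-0.1],[0,0,-0.1],[0,0,0]], travel=[[18,-2.7,25],[18,-2.7,32],[18,-2.7,32],[18,-2.6,32],[18,-2.6,32]], claw=[40,40,40,40,40])

```text
time_s: 7.62
tool_pos: [438.8, 213.0, 149.2]
tool_rot: [3.137, -0.153, -0.004]
wrist_force: [0.1, 0.1, -3.5]
opening: 59.8
```

>>> carry_out(delta_rot=[[0,0,0],[0,0,0],[0,0,0],[0,0,0],[0,0,0]], travel=[[18,-2.6,32],[18,-2.5,29],[17,-2.5,19],[0,0,7],[0,0,0]], claw=[40,40,40,40,40])

```text
time_s: 8.03
tool_pos: [489.7, 214.7, 60.9]
tool_rot: [3.134, -0.154, -0.014]
wrist_force: [-0.4, 0.6, -4.1]
opening: 59.9
```

```bash
cat > rel.py <<'E'
from h import *
def rel(tag):
    s=readout.sense(); im,d=cams.snapshot("wrist"); cv2.imwrite(f"pics/{tag}.png",im); P=cloud("wrist",d)
    z=P[...,2]; hsv=cv2.cvtColor(im,cv2.COLOR_BGR2HSV); f=np.float32
    near=(d>0)&(np.abs(P[...,0]-540)<75)&(np.abs(P[...,1]-210)<55)
    org=near&(hsv[...,0]<16)&(hsv[...,1]>170)&(hsv[...,2]>100)&(z>s["tool_pos"][2]+5)
    face=(d>0)&(np.hypot(P[...,0]-s["tool_pos"][0],P[...,1]-s["tool_pos"][1])<95)&(z>s["tool_pos"][2]+18)&(z<s["tool_pos"][2]+36)
    face&=np.abs((P-s["tool_pos"])@Ro.from_rotvec(s["tool_rot"]).as_matrix()[:,1])<32
    print("meter",cv2.minAreaRect(P[face][:,:2].astype(f)),"face z",np.median(z[face]))
    k=near&(z>13)&(z<26)&(hsv[...,1]<90)&~org; print("brackets",k.sum(),cv2.minAreaRect(P[k][:,:2].astype(f)))
    g=near&(hsv[...,0]>45)&(hsv[...,0]<80)&(hsv[...,1]>120)&(z<12); 
    if g.any(): print("green",P[g].mean(0),cv2.minAreaRect(P[g][:,:2].astype(f)))
    plan([492,214.6,12],-5.5,1); return im,P
E
python3 -c "
from rel import *
rel('w5')"
```

```text
meter ((491.02801513671875, 214.7144012451172), (63.98006820678711, 148.1722412109375), 84.38250732421875) face z 93.06248179714329
brackets 808 ((570.2029418945312, 208.22171020507812), (75.87844848632812, 12.924898147583008), 84.38440704345703)
green [584.08525962 207.25546004  10.39123585] ((584.1240234375, 207.36524963378906), (70.25133514404297, 10.068970680236816), 85.14356994628906)
t 8.08 pos [490.7 215.3  63.3] yaw -5.6 tilt 0.32 open 59.7 F [-0.2 -1.1 -3.8] j6 [0.31 0.13 1.61 0.   1.41 1.98]
turn/row [ 0.12  0.3  -0.09]
0 [ 1.6  0.5 51.3]
```

View pics/w5.png

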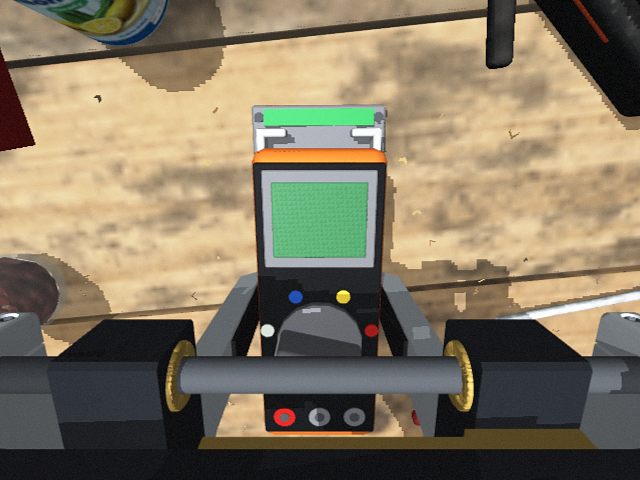

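The far brackets (row ~135) and the strip (row 116) show just ahead of the meter's end (row 155). I'll nudge forward and lower to just above the brackets, then measure again with averaging.

>>> carry_out(delta_rot=[[0,0,0],[0,0,0],[0,0,0],[0,0,0],[0,0,0]], travel=[[1.2,-0.3,10],[1.3,-0.3,10],[0,0,7],[0,0,0],[0,0,0]], claw=[40,40,40,40,40])

```text
time_s: 8.5
tool_pos: [494.5, 216.1, 38.1]
tool_rot: [3.137, -0.153, -0.002]
wrist_force: [-0.7, 0.2, -4.3]
opening: 59.7
```

```bash
cat > rel2.py <<'E'
from h import *
# far brackets in the tool frame (x ahead, y), averaged over frames
def run(n=6):
    out=[];S=[]
    for i in range(n):
        s=readout.sense(); im,d=cams.snapshot("wrist"); K,R,t=cal("wrist"); P=cloud("wrist",d)
        # camera->tool via same-moment calibration & state
        Q=(P-s["tool_pos"])@Ro.from_rotvec(s["tool_rot"]).as_matrix()
        hsv=cv2.cvtColor(im,cv2.COLOR_BGR2HSV); zf=Q[...,2]; w=(d>0)&(np.abs(Q[...,1])<50)
        g=w&(hsv[...,0]>45)&(hsv[...,0]<80)&(hsv[...,1]>120)&(Q[...,0]>78)&(Q[...,0]<115)&(zf>-15)
        zb=np.median(zf[g]); b=w&(zf<zb-7)&(zf>zb-20)&(Q[...,0]>76)&(Q[...,0]<110)&(hsv[...,1]<90)
        face=w&(np.abs(Q[...,0])<85)&(np.abs(Q[...,1])<31)&(zf<-18)&(zf>-36)&((hsv[...,0]<16)&(hsv[...,1]>150))
        (cx,cy),sz,a=cv2.minAreaRect(Q[b][:,:2].astype(np.float32))
        out.append([zb,Q[b][:,0].max(),cx,cy,*sz,a,np.median(Q[g][:,0]),np.median(Q[g][:,1]),Q[face][:,0].max()])
        S.append([*s["tool_pos"],yaw(s)])
    print("strip z, far edge x, rect cx cy w h ang, green x y, meter end x"); print(np.median(out,0).round(2)); print(np.std(out,0).round(2)); print("tcp",np.mean(S,0).round(2))
    return im
if __name__=="__main__": cv2.imwrite("pics/w6.png",run())
E
python3 rel2.py
```

```text
strip z, far edge x, rect cx cy w h ang, green x y, meter end x
[3.134e+01 8.062e+01 7.845e+01 1.750e+00 5.600e+00 7.556e+01 3.000e-02
 8.821e+01 1.500e+00 7.451e+01]
[ 0.75  0.61  0.3   0.35 33.32 33.64 42.4   0.67  0.19  0.2 ]
tcp [495.3  216.27  38.87  -5.58]
```

>>> carry_out(delta_rot=[[0,0,0],[0,0,0],[0,0,0],[0,0,0],[0,0,0]], travel=[[-2.2,1.6,0],[0,0,4],[0,0,4],[0,0,0],[0,0,0]], claw=[40,40,40,40,40])

```text
time_s: 9.22
tool_pos: [492.3, 214.6, 29.7]
tool_rot: [3.137, -0.153, -0.002]
wrist_force: [-0.7, -0.2, -4.6]
opening: 60.1
```

```bash
python3 rel2.py
python3 - <<'E'
from h import *
im,d=cams.snapshot("side"); c=cv2.resize(im[150:260,220:380],None,fx=5,fy=5,interpolation=cv2.INTER_CUBIC); cv2.imwrite("pics/s1.png",c)
E
```

```text
strip z, far edge x, rect cx cy w h ang, green x y, meter end x
[ 2.251e+01  8.330e+01  7.971e+01 -2.500e-01  7.160e+00  7.606e+01
  3.000e-02  9.056e+01 -1.600e-01  7.449e+01]
[ 0.51  0.42  0.27  0.16 25.6  25.67 33.5   0.43  0.44  0.1 ]
tcp [492.78 214.74  30.27  -5.59]
```

View pics/w6.png

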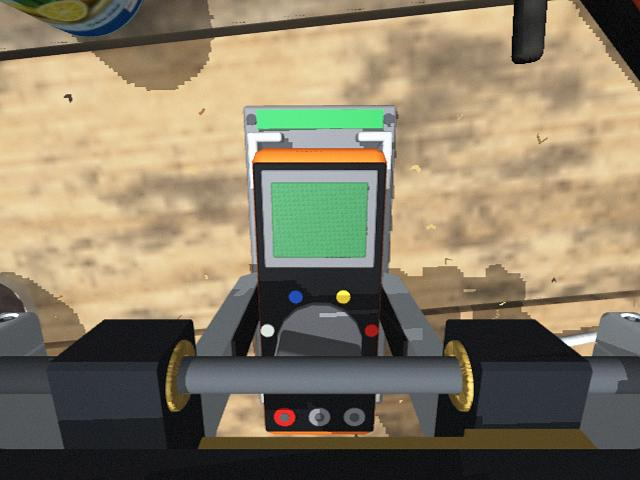

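The meter now sits centred between the far brackets. Lowering it.

>>> carry_out(delta_rot=[[0,0,0],[0,0,0],[0,0,0],[0,0,0],[0,0,0]], travel=[[0,0,5],[0,0,5],[0,0,3],[0,0,0],[0,0,0]], claw=[40,40,40,40,40])

```text
time_s: 9.98
tool_pos: [492.4, 214.6, 16.8]
tool_rot: [3.137, -0.153, -0.002]
wrist_force: [0.1, 0.5, -3.2]
opening: 59.8
```

>>> carry_out(delta_rot=[[0,0,0],[0,0,0],[0,0,0],[0,0,0],[0,0,0]], travel=[[0,0,1.5],[0,0,1.5],[0,0,1.5],[0,0,0],[0,0,0]], claw=[40,40,40,40,40])

```text
time_s: 10.4
tool_pos: [492.8, 214.7, 12.9]
tool_rot: [3.138, -0.153, -0.0]
wrist_force: [-0.2, 0.3, -4.9]
opening: 59.9
```

```bash
python3 rel2.py; python3 -c "
from h import *
plan([492.5,214.7,12],-5.5,1)"
```

```text
strip z, far edge x, rect cx cy w h ang, green x y, meter end x
[ 5.31 83.25 79.66 -0.33 75.58  6.99 89.7  90.58 -0.66 74.41]
[1.500e-01 4.000e-02 1.000e-01 1.300e-01 3.239e+01 3.247e+01 4.230e+01
 7.000e-02 1.700e-01 4.000e-02]
tcp [492.9  214.78  13.    -5.59]
t 10.7 pos [492.9 214.8  13.1] yaw -5.6 tilt 0.01 open 59.9 F [ 0.2  0.7 -4.6] j6 [ 0.31  0.18  1.66 -0.    1.3   1.97]
turn/row [-0.   -0.01 -0.08]
0 [-0.4  0.1  1.1]
```

Still carrying the weight, about 1 mm to go. I'll touch down, then open.

>>> carry_out(delta_rot=[[0,0,0],[0,0,0],[0,0,0],[0,0,0],[0,0,0]], travel=[[0,0,0.7],[0,0,0.5],[0,0,0.3],[0,0,0],[0,0,0]], claw=[40,40,40,40,40])

```text
time_s: 11.12
tool_pos: [492.9, 214.8, 11.7]
tool_rot: [3.138, -0.153, 0.0]
wrist_force: [-0.0, -0.8, -3.1]
opening: 59.6
```

>>> carry_out(delta_rot=[[0,0,0],[0,0,0],[0,0,0],[0,0,0],[0,0,0]], travel=[[0,0,0],[0,0,0],[0,0,0],[0,0,0],[0,0,0]], claw=[70,80,85,85,85])

```text
time_s: 11.53
tool_pos: [493.2, 214.9, 11.9]
tool_rot: [-3.138, 0.153, -0.001]
wrist_force: [0.2, 0.8, -0.6]
opening: 84.7
```

>>> carry_out(delta_rot=[[0,0,0],[0,0,0],[0,0,0],[0,0,0],[0,0,0]], travel=[[0,0,-10],[0,0,-30],[-5,0,-35],[-10,0,-35],[-10,0,-20]], claw=[85,85,85,85,85])

```text
time_s: 11.95
tool_pos: [469.6, 217.8, 146.8]
tool_rot: [-3.135, 0.154, -0.01]
wrist_force: [1.1, 0.6, 0.2]
opening: 85.3
```

>>> carry_out(delta_rot=[[0,0,0],[0,0,0],[0,0,0],[0,0,0],[0,0,0]], travel=[[-25,0,-20],[-25,0,-10],[-15,0,0],[0,0,0],[0,0,0]], claw=[85,85,85,85,85])

```text
time_s: 12.37
tool_pos: [403.4, 223.7, 172.5]
tool_rot: [-3.137, 0.152, -0.004]
wrist_force: [1.1, 0.2, 0.4]
opening: 84.8
```

```bash
cat > chk.py <<'E'
from h import *
import sys
im,d=cams.snapshot("wrist"); cv2.imwrite(f"pics/{sys.argv[1]}.png",im)
P=cloud("wrist",d); z=P[...,2]; near=(d>0)&(np.abs(P[...,0]-492)<105)&(np.abs(P[...,1]-215)<50); f=np.float32
m=near&(z>28)&(z<75); print("meter",cv2.minAreaRect(P[m][:,:2].astype(f)))
m=near&(z>58)&(z<75); q=P[m]; print("bar",m.sum(),cv2.minAreaRect(q[:,:2].astype(f)),np.median(q[:,2]))
m=near&(z>36)&(z<44); A=np.c_[P[m][:,:2]-[492,215],np.ones(m.sum())]; print("face",np.linalg.lstsq(A,z[m],rcond=None)[0].round(3))
m=near&(z>14)&(z<26); print("brackets",cv2.minAreaRect(P[m][:,:2].astype(f)))
for n in["dial_grip","dial_pointer","holder_floor"]:
    for q in models.spot_point(n,"wrist")[:1]: print(n,np.round(q["pixel"]),round(q["confidence"],2),deproj("wrist",q["pixel"],d).round(1))
plan([477,216,120],-6,4)
E
python3 chk.py w7
```

```text
meter ((492.6777648925781, 214.66864013671875), (60.20866394042969, 148.52011108398438), 84.31657409667969)
bar 595 ((477.915771484375, 216.44491577148438), (38.59787368774414, 9.951835632324219), 71.68468475341797) 63.783280253477805
face [ 2.0000e-03 -2.0000e-03  4.0603e+01]
brackets ((493.2093505859375, 214.03057861328125), (76.1842269897461, 165.0218048095703), 84.53546142578125)
dial_grip [147. 316.] 0.96 [479.5 218.7  64.2]
dial_pointer [144. 296.] 0.59 [483.6 234.7  61.8]
t 12.57 pos [403.8 223.3 170.9] yaw -5.6 tilt 0.07 open 85.0 F [-0.4 -0.1 -1.2] j6 [ 0.38 -0.1   1.63 -0.    1.62  2.05]
turn/row [0.01 0.01 0.09]
0 [18.4  0.  12.7]
1 [18.4 -0.  12.7]
2 [18.4 -0.  12.7]
3 [18.4 -0.1 12.7]
```

View pics/w7.png

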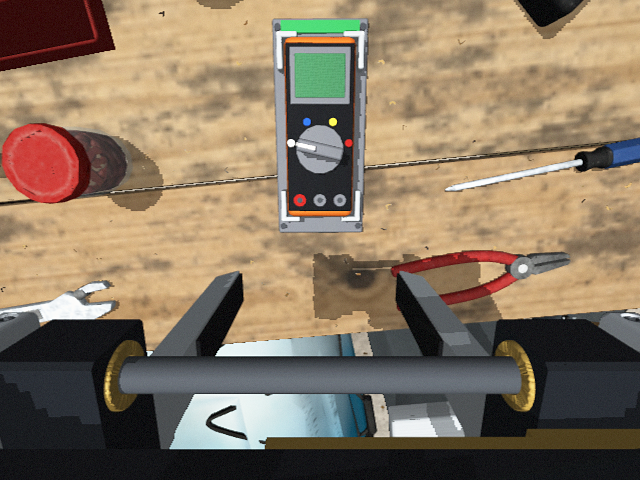

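Seated: the meter is at (492.7, 214.7), the brackets' centre is at (493.2, 214.0), and the face is flat at z≈40.6. The picture shows it inside all four brackets with the display at the strip, and the dial still at white. Next I'll swing the tool to the bar direction (yaw 71.7°).

>>> carry_out(delta_rot=[[0,0,-6.5],[0,0,-6.5],[0,0,-6.5],[0,0,-6.5],[0,0,-6.5]], travel=[[0,0,0],[0,0,0],[0,0,0],[0,0,0],[0,0,0]], claw=[60,50,40,40,40])

```text
time_s: 12.98
tool_pos: [403.8, 223.3, 170.7]
tool_rot: [3.053, 0.738, -0.002]
wrist_force: [-0.6, 0.1, -0.7]
opening: 55.2
```

>>> carry_out(delta_rot=[[0,0,-6.5],[0,0,-6.5],[0,0,-6.5],[0,0,-6.5],[0,0,-6.5]], travel=[[0,0,0],[0,0,0],[0,0,0],[0,0,0],[0,0,0]], claw=[40,40,40,40,40])

```text
time_s: 13.4
tool_pos: [403.8, 223.3, 170.7]
tool_rot: [-2.725, -1.563, 0.002]
wrist_force: [0.4, 0.3, -0.5]
opening: 40.0
```

>>> carry_out(delta_rot=[[0,0,-6.5],[0,0,-5.5],[0,0,0],[0,0,0]], travel=[[0,0,0],[0,0,0],[0,0,0],[0,0,0]], claw=[40,40,40,40])

```text
time_s: 13.73
tool_pos: [403.6, 223.3, 170.8]
tool_rot: [-2.554, -1.83, 0.002]
wrist_force: [0.1, -0.6, -0.9]
opening: 40.1
```

Run:
```python
from h import *
d=np.load("pics/top0.npy"); P=cloud("top",d); m=(d>0)&(P[...,2]>90)&(P[...,2]<400)&(np.hypot(P[...,0]-478,P[...,1]-216)<230)
q=P[m]; r=np.hypot(q[:,0]-478,q[:,1]-216); i=np.argsort(r)[:1]; print("nearest tall",len(r),q[i],r[i])
plan([477.8,216.2,100],71.7,4)
```

```text
nearest tall 2419 [[638.52984161 299.175991    93.64580038]] [180.79843895]
t 13.73 pos [403.6 223.3 170.8] yaw 71.2 tilt 0.07 open 40.1 F [ 0.1 -0.6 -0.9] j6 [ 0.38 -0.1   1.63 -0.    1.62  0.71]
turn/row [-0.01  0.01 -0.12]
0 [ 4.3 18.1 17.7]
1 [ 4.3 18.1 17.7]
2 [ 4.2 18.2 17.7]
3 [ 4.2 18.2 17.7]
```

Nothing tall is nearby, so I'll go above the dial.

>>> carry_out(delta_rot=[[0,0,-0.3],[0,0,-0.2],[0,0,0],[0,0,0],[0,0,0]], travel=[[4,18,17],[4.5,18.3,18],[4.2,18.2,18],[4.2,18.2,18],[0,0,0]], claw=[40,40,40,40,40])

```text
time_s: 14.15
tool_pos: [477.7, 215.3, 95.5]
tool_rot: [-2.546, -1.839, 0.011]
wrist_force: [-0.0, -0.2, -0.4]
opening: 39.8
```

>>> carry_out(delta_rot=[[0,0,0],[0,0,0],[0,0,0]], travel=[[0,0,15],[0,0,10],[0,0,0]], claw=[40,40,40])

```text
time_s: 14.4
tool_pos: [475.7, 216.3, 73.2]
tool_rot: [-2.543, -1.842, 0.008]
wrist_force: [-0.1, -0.6, -0.5]
opening: 40.0
```

```bash
cat > bar.py <<'E'
from h import *
def bar():
    s=readout.sense(); im,d=cams.snapshot("wrist"); P=cloud("wrist",d); z=P[...,2]
    m=(d>0)&(z>58)&(z<69)&(np.hypot(P[...,0]-478,P[...,1]-216)<24); q=P[m]
    print("bar",m.sum(),cv2.minAreaRect(q[:,:2].astype(np.float32)) if len(q) else "", np.median(q[:,2])); return im
if __name__=="__main__":
    cv2.imwrite("pics/w8.png",bar()); bar(); plan([477.8,216.2,48.5],71.7,1)
E
python3 bar.py
```

```text
bar 1107 ((478.73150634765625, 217.85142517089844), (38.72173309326172, 10.01036548614502), 71.66033935546875) 65.86523783540113
bar 1049 ((478.8795471191406, 217.97085571289062), (38.51304244995117, 9.913445472717285), 72.04735565185547) 65.71510180024491
t 14.5 pos [477.1 216.9  75.5] yaw 71.9 tilt 0.04 open 39.9 F [0.4 0.9 0.8] j6 [ 0.32  0.09  1.63 -0.    1.42  0.63]
turn/row [-0.03  0.02  0.19]
0 [-0.4  0.9 27. ]
```

>>> carry_out(delta_rot=[[0,0,0],[0,0,0],[0,0,0],[0,0,0],[0,0,0]], travel=[[0.6,1.1,10],[0,0,10],[0,0,6],[0,0,0],[0,0,0]], claw=[40,40,40,40,40])

```text
time_s: 14.92
tool_pos: [478.2, 216.9, 48.7]
tool_rot: [-2.543, -1.844, 0.002]
wrist_force: [0.4, 0.8, 0.5]
opening: 39.9
```

```bash
python3 -c "
from bar import *
bar(); plan([478.4,217.1,49],71.8,1)"
```

```text
bar 1603 ((479.4595642089844, 217.76849365234375), (44.2199592590332, 36.47727584838867), 9.31427001953125) 65.13462418788403
t 14.97 pos [478.7 217.   49.3] yaw 71.9 tilt 0.02 open 39.9 F [-0.5  0.1  1.5] j6 [ 0.32  0.12  1.65 -0.    1.37  0.63]
turn/row [-0.02  0.02  0.11]
0 [-0.  -0.3  0.3]
```

>>> carry_out(delta_rot=[[0,0,0],[0,0,0],[0,0,0],[0,0,0],[0,0,0]], travel=[[0,0,0],[0,0,0],[0,0,0],[0,0,0],[0,0,0]], claw=[25,15,5,5,5])

```text
time_s: 15.38
tool_pos: [478.6, 217.2, 49.7]
tool_rot: [-2.543, -1.844, 0.0]
wrist_force: [-3.6, 1.7, 2.5]
opening: 9.8
```

>>> carry_out(delta_rot=[[0,0,0],[0,0,5],[0,0,6],[0,0,6],[0,0,0]], travel=[[0,0,0],[0,0,0],[0,0,0],[0,0,0],[0,0,0]], claw=[5,5,5,5,5])

```text
time_s: 15.8
tool_pos: [478.9, 217.1, 49.7]
tool_rot: [2.789, 1.446, 0.0]
wrist_force: [-0.9, -0.8, 2.1]
opening: 9.8
```

```bash
python3 -c "
from bar import *
s=readout.sense(); print(s['ft_torque'].round(2)); plan([478.4,217.1,49],-25.6,1)"
```

```text
[-0.04  0.1  -0.01]
t 15.8 pos [478.9 217.1  49.7] yaw 54.8 tilt 0.01 open 9.8 F [-0.9 -0.8  2.1] j6 [ 0.32  0.12  1.65 -0.    1.37  0.93]
turn/row [ 1.000e-02 -1.000e-02  8.042e+01]
0 [-0.3 -0.4  0.7]
```

>>> carry_out(delta_rot=[[0,0,6],[0,0,6],[0,0,6],[0,0,6],[0,0,6]], travel=[[0,0,0],[0,0,0],[0,0,0],[0,0,0],[0,0,0]], claw=[5,5,5,5,5])

```text
time_s: 16.22
tool_pos: [479.3, 216.6, 49.7]
tool_rot: [3.067, 0.674, 0.001]
wrist_force: [0.4, -1.0, 1.3]
opening: 9.8
```

>>> carry_out(delta_rot=[[0,0,6],[0,0,6],[0,0,6],[0,0,6],[0,0,6]], travel=[[0,0,0],[0,0,0],[0,0,0],[0,0,0],[0,0,0]], claw=[5,5,5,5,5])

```text
time_s: 16.63
tool_pos: [479.3, 216.2, 49.6]
tool_rot: [3.137, -0.143, 0.002]
wrist_force: [0.9, -2.6, 1.8]
opening: 9.5
```

>>> carry_out(delta_rot=[[0,0,5],[0,0,5],[0,0,0],[0,0,0]], travel=[[0,0,0],[0,0,0],[0,0,0],[0,0,0]], claw=[5,5,5,5])

```text
time_s: 16.97
tool_pos: [479.2, 216.3, 49.7]
tool_rot: [3.114, -0.407, 0.002]
wrist_force: [0.4, -3.3, 2.4]
opening: 10.0
```

```bash
python3 -c "
from bar import *
s=readout.sense(); print(s['ft_torque'].round(2)); im=bar(); cv2.imwrite('pics/w9.png',im); plan([478.4,217.1,49],-25.6,1)"
```

```text
[-0.55 -0.02 -0.02]
bar 1728 ((481.4842529296875, 220.03378295898438), (30.711069107055664, 36.47039031982422), 49.92853546142578) 64.54911910795248
t 17.02 pos [479.2 216.4  49.7] yaw -14.9 tilt 0.08 open 10.2 F [-0.  -2.3  1.8] j6 [ 0.32  0.12  1.65 -0.    1.37  2.15]
turn/row [ 0.05 -0.07 10.69]
0 [-1.  -0.4  0.7]
```

View pics/w9.png

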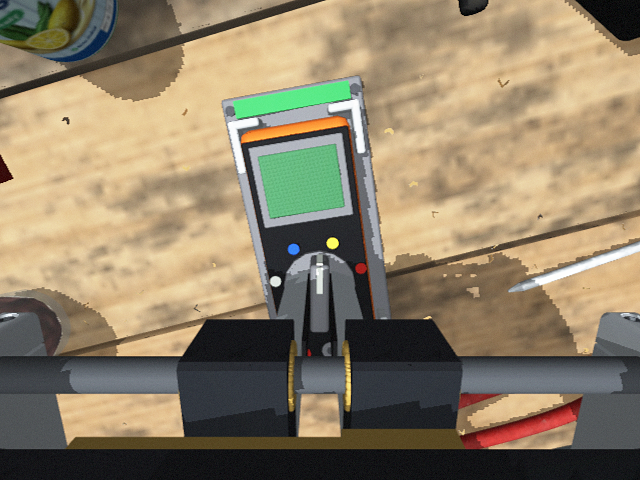

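The pointer (line at column 320, row 280) lies between blue and yellow, just past the tipping point. I'll turn 12° more, then let go.

>>> carry_out(delta_rot=[[0,0,4],[0,0,4],[0,0,4],[0,0,0],[0,0,0]], travel=[[0,0,0],[0,0,0],[0,0,0],[0,0,0],[0,0,0]], claw=[5,5,5,5,5])

```text
time_s: 17.43
tool_pos: [479.1, 216.7, 49.6]
tool_rot: [3.055, -0.731, 0.001]
wrist_force: [-0.4, -3.5, 2.1]
opening: 9.5
```

>>> carry_out(delta_rot=[[0,0,0],[0,0,0],[0,0,0],[0,0,0],[0,0,0]], travel=[[0,0,0],[0,0,0],[0,0,0],[0,0,0],[0,0,0]], claw=[20,30,40,40,40])

```text
time_s: 17.85
tool_pos: [478.6, 217.4, 49.2]
tool_rot: [-3.054, 0.734, 0.001]
wrist_force: [0.1, -0.1, 0.1]
opening: 38.2
```

>>> carry_out(delta_rot=[[0,0,0],[0,0,0],[0,0,0],[0,0,0],[0,0,0]], travel=[[0,0,-10],[0,0,-25],[0,0,-35],[0,0,-35],[-20,0,-20]], claw=[40,40,40,40,40])

```text
time_s: 18.27
tool_pos: [464.3, 225.7, 179.4]
tool_rot: [-3.05, 0.739, -0.011]
wrist_force: [0.3, -0.0, 1.1]
opening: 40.3
```

>>> carry_out(delta_rot=[[0,0,0],[0,0,0],[0,0,0],[0,0,0],[0,0,0]], travel=[[-25,0,0],[-25,0,0],[-10,0,0],[0,0,0],[0,0,0]], claw=[40,40,40,40,40])

```text
time_s: 18.68
tool_pos: [407.8, 253.4, 174.6]
tool_rot: [3.054, -0.734, 0.002]
wrist_force: [0.6, 0.3, 0.2]
opening: 40.1
```

```bash
python3 chk.py w10
python3 - <<'E'
from h import *
im,d=cams.snapshot("top")
for n in["battery_pack","screwdriver","drink_can","tape_measure","screw_jar"]:
    for q in models.spot_point(n,"top")[:1]: print(n,np.round(q["pixel"],1))
E
```

```text
meter ((493.2645568847656, 215.34848022460938), (60.12759780883789, 150.35836791992188), 84.26170349121094)
bar 589 ((478.4911193847656, 216.83453369140625), (9.9768648147583, 38.28627014160156), 58.5318717956543) 64.30815014257658
face [ 4.0000e-03 -2.0000e-03  4.0924e+01]
brackets ((492.9593200683594, 214.07388305664062), (75.995849609375, 166.0882110595703), 84.59664154052734)
dial_grip [142. 316.] 0.89 [480.4 219.4  63.9]
dial_pointer [115. 322.] 0.67 [498.  204.1  41.6]
t 18.88 pos [408.4 252.9 174. ] yaw -27.2 tilt 0.05 open 40.0 F [-0.1 -0.2  0. ] j6 [ 0.44 -0.06  1.58 -0.    1.62  2.48]
turn/row [ 0.01  0.   -5.29]
0 [19.5  0.4 13.5]
1 [19.4  2.2 13.5]
2 [19.1  3.9 13.5]
3 [18.6  5.7 13.5]
battery_pack [219.1 325.2]
screwdriver [294.6 330. ]
drink_can [204.3 203.5]
tape_measure [279.2 503.9]
screw_jar [275.3 156. ]
```

View pics/w10.png

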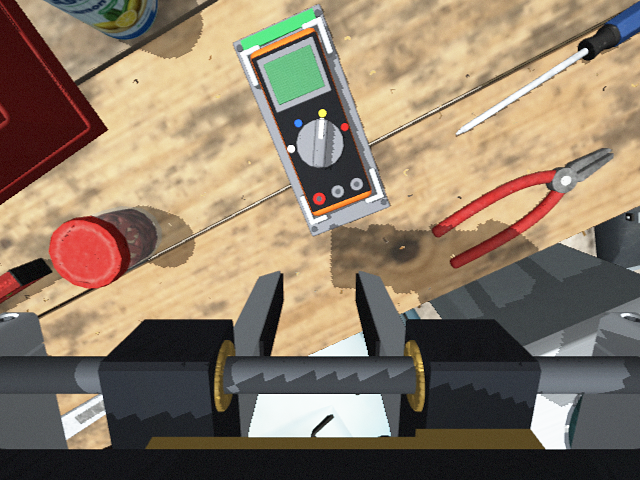

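The pointer is at the yellow dot (115,322). The bar is 25.7° clockwise of the meter axis, which is 0.449 rad. The meter is seated and the arm is clear.

```bash
python3 -c "
from h import *
print(bot.finish_job())"
```

```text
the job is handed in; nothing more can be done
None
```

The meter is in the holder with its display end at the green strip. I let go of it there, then turned the dial clockwise from white to yellow and handed the job in. No verdict is reported at hand-in. I viewed nine pictures; the clock stood near 19 s of the 70 s limit.

Last checks:
- **Seating:** the meter centre measured (493.3, 215.3) against the bracket centre (493.0, 214.1). That is about 1.3 mm off, with 8 mm allowed.
- **Height and tilt:** the face measured z ≈ 40.9 mm where 40 was expected, and its tilt was under 0.01 rad. The underside is therefore within about 1 mm of the floor.
- **Dial:** the bar stands 25.7° clockwise of the meter axis, about 0.45 rad, which is the yellow click. The commanded turn stayed below that, and the detent pulled it the rest of the way after I let go.
- **Robot:** the gripper is open and clear, and the wrist force reads about 0 N.
- **Bystanders:** the network pixels in the top view are within 1–5 px of the first picture. The largest shift is the screwdriver at about 5 px, roughly 11 mm, on which I never felt any contact, so I take it for network scatter.

One disagreement along the way: estimates of the holder's x position differed by about 2 mm between views. I settled it by measuring the brackets relative to the meter in the wrist camera just before lowering.

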